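# Load bearing balls into a draft-shielded balance with a weighing boat

### The job

Weigh in the two bearing balls: lift the loaded long-handled weighing boat from its fork rest, slide it level through the narrow slot in the side panel of the balance's draft shield, then tip it inside so that both balls drop into the cup on the weighing pan. Draw the boat out again and lay it back upright on its fork rest the way it lay. The boat and the gripper must not touch the slot edges or any part of the balance, the cup must not be pushed, and the other things on the bench are to be left where they are.

Things in the scene. Friction and masses are not known exactly. Their poses are not given: they have to be found in the camera images.
- balance: analytical balance fixed to the bench: white base 215 x 214 x 75 mm with a low terminal on its -x side, and a closed glass draft shield 210 x 210 mm with aluminium posts, top 310 mm above the bench. The slot is the only way in. Origin on the bench under the pan's centre; x from the terminal to the back, y towards the slotted loading panel, z up.
- port_plate: plain aluminium loading panel, 190 mm wide, 4 mm thick, that fills the +y side of the draft shield (its faces at balance y = 101 and 105 mm); it has one rectangular through slot, 40 mm wide (balance x) by 32 mm high (z), sharp-edged. Origin on the bench level in the mid-plane of the panel.
- slot (a point): centre of the slot on the outer face of the loading panel, 205 mm above the bench; axes as the balance, so the way in is along -y; the weighing pan's centre lies 105 mm in from it.
- pan_top (a point): centre of the top face of the round steel weighing pan (90 mm diameter, fixed), 90.5 mm above the bench; axes as the balance.
- cup: loose open round white porcelain weighing cup standing upright on the pan, 68 mm diameter at the rim, 34 mm high, wall 3 mm; origin at the centre of its underside, z up. Its rim is about 125 mm above the bench. It stands within 8 mm of the pan's centre.
- rest: low dark steel fork rest fixed to the bench for the boat: base plate 110 x 52 x 8 mm with two upright forks 8 mm thick at x = +40 and -40 mm; the flat bottoms of the forks are 50 mm above the bench, 24 mm wide between horns 12 mm high. Origin under its middle on the bench; x towards where the boat's nose points, z up.
- rest_mid (a point): point midway between the two forks at the height of their bottoms, 50 mm above the bench; axes as the rest.
- boat: loose steel weighing boat, 260 mm overall, 60 to 100 g, lying on the forks. Trough 64 long x 24 wide x 14 mm high, open on top, walls 2.5 mm; then a flat bar 10 wide x 6 high x 138 mm long, and a grey handle 58 long x 14 wide x 16 mm high. Origin under the trough's middle, on its underside; x to the nose, z up. On the rest its origin is 45 mm above the bench.
- boat_nose (a point): middle of the open nose, at the height of the bar's centre line: 32 mm ahead of the boat's origin and 8 mm above its underside; axes as the boat.
- boat_in (a point): centre of the trough's flat inner floor, 8 mm behind the boat's origin. At the nose the floor rises as a 25 degree ramp over the last 18 mm, so the balls stay in while the boat is level and roll out over the nose when it is tipped nose down well past 25 degrees (40 degrees empties it).
- boat_bar (a point): underside of the flat bar, 100 mm behind the boat's origin; it lies about over the middle of the rest (within 10 mm).
- boat_grip (a point): centre of the grey handle, 199 mm behind the boat's origin (231 mm behind the nose), on the centre line of the bar; it is 14 mm wide along boat y and free on both sides and below.
- ball0_center (a point): centre of a loose bearing ball, steel, 14 mm diameter, about 12 g, lying in the boat's trough.
- ball1_center (a point): centre of the second, like ball, behind the first in the trough.
- vial0: small capped glass vial, 23 mm diameter, 45 mm high, standing beside the rest; leave alone.
- vial1: another such vial beside the first; leave alone.
- dish: shallow white weighing dish 70 mm across, 14 mm high, beside the rest; leave alone.
- flask: glass bottle, 68 mm diameter, 135 mm high, beyond the rest; leave alone.
- jar: amber jar, 60 mm diameter, 75 mm high, beyond the balance; leave alone.
- check_weight: brass 100 g check weight, 22 mm diameter, 34 mm high; leave alone.
- spatula: flat spatula 170 mm long lying at the left; leave alone.
Things that resemble listed ones, but are neither listed nor needed, are in the scene too. Leave any purple look-alike of the rest alone.

How it is judged:
By the outcome, as a careful person would: the job done as asked, in the order asked, and still so for the second after the job is handed in, with the robot touching nothing.
It also fails if it takes over 54 s, if anything falls off the work surface, if the arm or the gripper's body presses on something with over 40 N, if the wrist force passes 120 N, or if a joint passes its speed limit or range.

### The arm

A 6-joint arm with a two-finger parallel gripper is mounted at the origin on the work surface. World frame = base frame: x ahead of the robot, y to its left, z up, the work surface at z = 0. Lengths are in mm, angles in rad, forces in N, time in s.
With the tool pointing down it reaches from about 375 to 975 mm from the base axis. Payload 3.8 kg.
Tool frame: the origin (TCP) lies midway between the tips of the shut fingers; the grasp point (between the pads) lies 19 mm behind it (bot.hold_point_z is the distance from the TCP to the grasp point, in mm); z points along the fingers, y is the direction in which the jaws open and shut (so a half turn about z gives the same grasp; the last joint's range is limited). The gripper opens to 88 mm and grips with 3 to 60 N. Pads are 18 mm wide; open, the fingers measure 123 mm over their backs; the gripper's body (75 mm by 187 mm) begins 45 mm behind the grasp point.
Start: joints at [1.202, 0.264, 1.604, -0, 1.274, -0.037], TCP at [219.876, 638.179, 238.706] pointing down, gripper open.
Joint ranges: [-2.63, 2.63], [-0.94, 2.18], [0.31, 2.57], [-1.31, 4.45], [0, 2.66], [-2.55, 2.55]. Speed limits (rad/s): [2.57, 2.57, 3.14, 3.14, 3.14, 3.14].

### API

Orientations are given as a unit quaternion [w, x, y, z].
In Python, from cell import bot gives the robot as it stands. The module is installed in compiled form; this text tells all that it offers.
- The arm moves only by the tool send_rows, never from a script. Its argument "moves" is a list of rows, each a list of 7 numbers: the finger opening in cm, from 0 to 8.81, then the shift along the tool's x, y, z in cm, then the turn, a rotation vector about the tool's x, y, z in rad. A call has 1 to 5 rows; each row is the pose to reach, as a shift and turn from the pose commanded when the call began, along the tool's axes at that moment; what a row does not reach only later rows make up. A row lasts 1/10 s, in which the tool goes at most 50 mm and 8.59 degrees, less where a joint would pass 70% of its speed; a pose out of reach is approached as far as the arm can. A call with a gripper value outside its range is refused whole. The fingers move at their own pace and stop on an object; the grip force is fixed at half the most. Time passes only in rows, so rows that repeat a pose let the fingers close. It gives the time, the measured TCP pose, the force and the opening at its end, in the units of the state.
- bot.read_state(): the state, without advancing time (a new reading comes with each control period).
- bot.snapshot(name): name is "side" or "top"; returns a dict with "image" (400x640x3 uint8, red, green, blue), "K" (3x3 intrinsics, pixels), "cam_to_world" (4x4, takes a point from camera to world coordinates). Camera axes: x right, y up, looking along -z (the intrinsics and any distortion apply to the point x, -y, -z); pixel columns grow to the right and rows downward; lengths in mm; the calibration is good to about 2 mm. A picture is of the moment at which its call begins. There is no depth.
- bot.job_done(): hands the job in, once; it reports no verdict.
The state is a dict: "time_s": time; "qpos": joint angles; "dq": joint speeds; "effort": joint torques, N m; "eef_pos": TCP position; "ee_rot": TCP orientation; "contact_force": force on the tool from outside, world axes, zero at the start; "wrist_torque": the same for the moment, N m; "gripper_width": finger opening in mm.
Only numpy, scipy, OpenCV 4.12 (cv2) and the standard library are available. Lean on these libraries where they do the work, as an engineer would, in place of code of your own. Each camera call takes 0.05 s, during which the arm holds its last target. There are 200 camera calls.

## Working session

There is one attempt and no reset: what is moved stays moved. The work goes in short steps, Python scripts to look and compute and a tool call to move; the robot and the scene stay as the last step left them, time stands still between calls to the robot, and variables do not carry over. Pictures are saved under pics/ and viewed, about 8 in all and at most 12, crops included, and the job is handed in when it is done.

Besides the shell and the picture viewer there is one more tool, called after "Emit:" as name(argument=value, ...) on one line, values as JSON. send_rows: Moves the arm, as the interface text tells. Its arguments: {"type":"object","properties":{"moves":{"type":"array"}},"required":["moves"]}

```bash
mkdir -p pics; python3 - <<'E'
from cell import bot
import cv2,numpy as np,pickle
s=bot.read_state(); print(s)
for n in("side","top"):
    d=bot.snapshot(n); pickle.dump(d,open(n+".pkl","wb")); cv2.imwrite(f"pics/{n}0.png",d["image"][...,::-1])
    print(n,d["K"],d["cam_to_world"],[k for k in d])
E
```

```text
{'time_s': 0.0, 'qpos': array([ 1.20207251e+00,  2.64740355e-01,  1.60534251e+00, -3.55174261e-05,
        1.27369734e+00, -3.68908841e-02]), 'dq': array([-0.00021449, -0.00214945, -0.00045038, -0.00104319, -0.00025176,
        0.00270723]), 'effort': array([ 2.05359752e-04, -5.02119505e+01, -3.56868124e+01,  7.28112250e-02,
        2.93177774e-02, -2.03756113e-04]), 'eef_pos': array([219.65438522, 637.52301223, 237.41363207]), 'ee_rot': array([-2.03681238e-04,  1.65151037e-01,  9.86267681e-01, -1.07477838e-03]), 'contact_force': array([0.08848001, 0.01141988, 0.38605509]), 'wrist_torque': array([ 0.0067875 , -0.0317167 ,  0.04083377]), 'gripper_width': 88.41238402205263}
side [[506.56884139   0.         315.12614623]
 [  0.         506.56884139 199.65672009]
 [  0.           0.           1.        ]] [[ 4.46179063e-01 -6.88222218e-01  5.72079034e-01  1.22745642e+03]
 [ 8.94832366e-01  3.32991091e-01 -2.97307871e-01 -1.42719232e+02]
 [ 1.41166609e-02  6.44567383e-01  7.64417169e-01  1.11259988e+03]
 [ 0.00000000e+00  0.00000000e+00  0.00000000e+00  1.00000000e+00]] ['image', 'K', 'cam_to_world']
top [[371.44625653   0.         317.41438645]
 [  0.         371.44625653 195.98456709]
 [  0.           0.           1.        ]] [[ 1.32044037e-02  9.92936209e-01 -1.17912373e-01  3.96564405e+02]
 [-9.99904235e-01  1.36007587e-02  2.55737922e-03  1.98353068e+02]
 [ 4.14301217e-03  1.17867313e-01  9.93020711e-01  9.69240352e+02]
 [ 0.00000000e+00  0.00000000e+00  0.00000000e+00  1.00000000e+00]] ['image', 'K', 'cam_to_world']
```

View pics/top0.png

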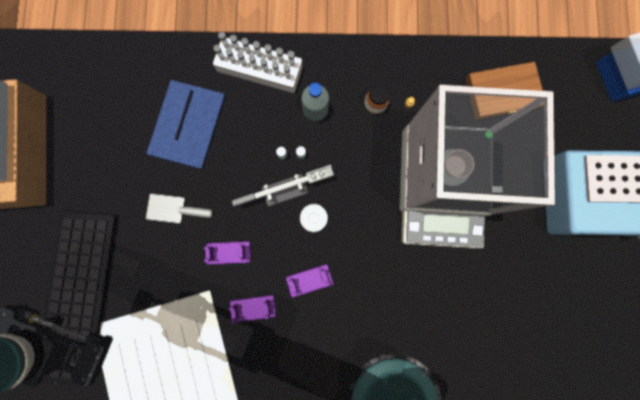

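View pics/side0.png

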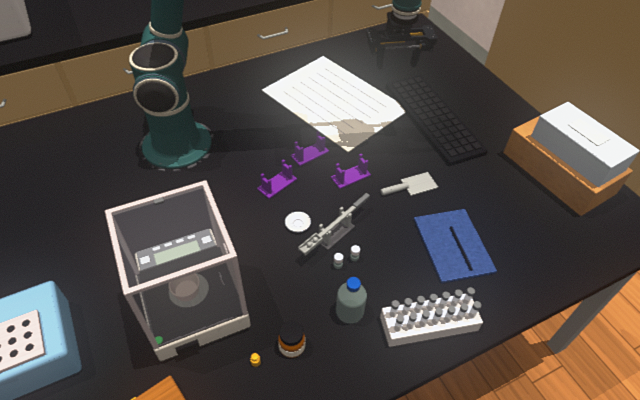

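Top: boat from handle (235,203) to nose (332,172), on the dark rest. The balance frame spans (438,87)-(553,203), with the slot at about (421,155). Three purple look-alike rests sit at (228,252), (310,280) and (252,308). The real rest is the dark steel one under the boat at (283,188). I'll confirm with enlarged crops.

```bash
cat > h.py <<'E'
import numpy as np,cv2,pickle
def load(n): return pickle.load(open(n+".pkl","rb"))
def ray(d,u,v):
    K=d["K"];T=d["cam_to_world"]
    r=T[:3,:3]@np.array([(u-K[0,2])/K[0,0],-(v-K[1,2])/K[1,1],-1]); return T[:3,3],r/np.linalg.norm(r)
def onz(d,u,v,z):
    o,r=ray(d,u,v); return o+r*(z-o[2])/r[2]
def tri(da,pa,db,pb):
    A=[];b=[]
    M=np.zeros((3,3));c=np.zeros(3);L=[]
    for d,p in((da,pa),(db,pb)):
        o,r=ray(d,*p);P=np.eye(3)-np.outer(r,r);M+=P;c+=P@o;L.append((P,o))
    x=np.linalg.solve(M,c); return x,[np.linalg.norm(P@(x-o)) for P,o in L]
def proj(d,X):
    T=d["cam_to_world"];c=T[:3,:3].T@(np.array(X)-T[:3,3]);K=d["K"]
    return np.array([K[0,2]+K[0,0]*c[0]/-c[2],K[1,2]-K[1,1]*c[1]/-c[2]])
def crop(d,u0,v0,w,h,s): 
    return cv2.resize(d["image"][v0:v0+h,u0:u0+w,::-1],None,fx=s,fy=s,interpolation=cv2.INTER_CUBIC)
E
python3 - <<'E'
from h import *
t=load("top");s=load("side")
a=crop(t,225,155,120,60,6); cv2.imwrite("pics/a.png",np.vstack([a,crop(s,285,185,96,72,7.5 and 2)[:0].reshape(0,720,3) if 0 else cv2.copyMakeBorder(crop(s,290,190,90,60,4),0,0,0,360,0)]))
cv2.imwrite("pics/b.png",np.clip(crop(t,395,75,165,180,3.3)*1.3,0,255))
E
```

```text
[ WARN:0@0.036] global loadsave.cpp:1063 imwrite_ Unsupported depth image for selected encoder is fallbacked to CV_8U.
```

View pics/a.png

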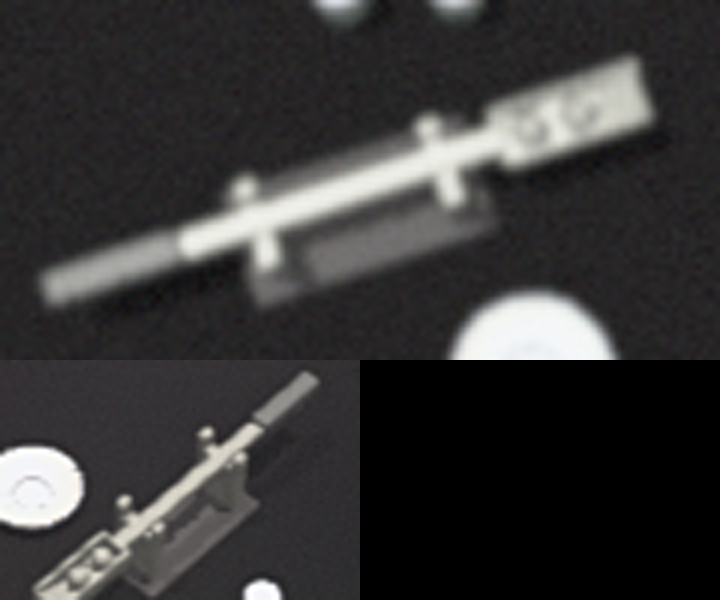

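View pics/b.png

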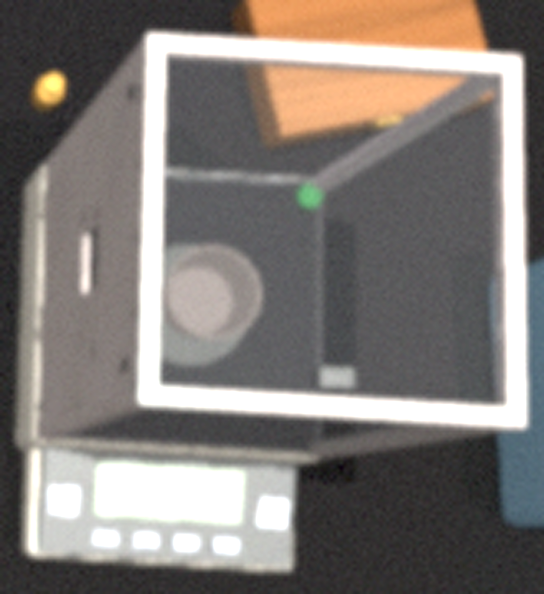

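Crop a shows the real dark-steel rest under the boat. Both balls are in the trough, the nose is the open end at right, and the handle end is at crop (47,289). Crop b shows the shield top frame corners, with the bright slot at crop (87,261). Now the numbers.

```bash
python3 - <<'E'
from h import *
np.set_printoptions(precision=1,suppress=True)
t=load("top");s=load("side")
A=lambda x,y:(225+x/6-.4,155+y/6-.4); B=lambda x,y:(395+x/3.3-.35,75+y/3.3-.35)
nose=onz(t,*A(645,88),59);tail=onz(t,*A(47,289),60);
print("nose",nose,"tail",tail,"len",np.linalg.norm((nose-tail)[:2]),"bar ax",np.degrees(np.arctan2(*(nose-tail)[[1,0]])))
# axis by mask fit on boat top
hsv=t["image"][155:215,225:345].astype(float); 
C=[onz(t,*B(*p),310) for p in((147,33),(523,55),(527,428),(138,405))]
for c in C: print("corner",c)
for i in range(4): d=C[(i+1)%4]-C[i]; print(np.linalg.norm(d),np.degrees(np.arctan2(d[1],d[0])))
print("slot z205",onz(t,*B(87,261),205), "slot ends",onz(t,*B(87,230),205),onz(t,*B(87,294),205))
print("cup rim",onz(t,*B(213,293),125))
print("top-frame in side:",[proj(s,c) for c in C])
print("nose/tail in side",proj(s,nose),proj(s,tail))
cv2.imwrite("pics/c.png",np.hstack([crop(s,95,175,160,185,3),cv2.copyMakeBorder(crop(s,295,190,80,65,4),0,295,0,0,0)]))
E
```

```text
nose [572.1 160.3  59. ] tail [484.9 404.6  60. ] len 259.37402207047677 bar ax -70.3467644513971
corner [686.  -26.6 310. ]
corner [ 676.2 -237.8  310. ]
corner [ 465.6 -227.   310. ]
corner [475.3 -16.3 310. ]
211.43947738084026 -92.64019990402029
210.93392864603152 177.05601563342557
210.85523522966201 87.37477351043135
210.9867438247589 -2.785247692493079
slot z205 [579.7 -20.3 205. ] slot ends [600.  -20.7 205. ] [558.3 -19.8 205. ]
cup rim [ 577.2 -131.2  125. ]
top-frame in side: [array([236.3, 255.7]), array([122.6, 295.1]), array([104.1, 210.1]), array([205.6, 179.8])]
nose/tail in side [300.7 250.4] [367.4 194.3]
```

View pics/c.png

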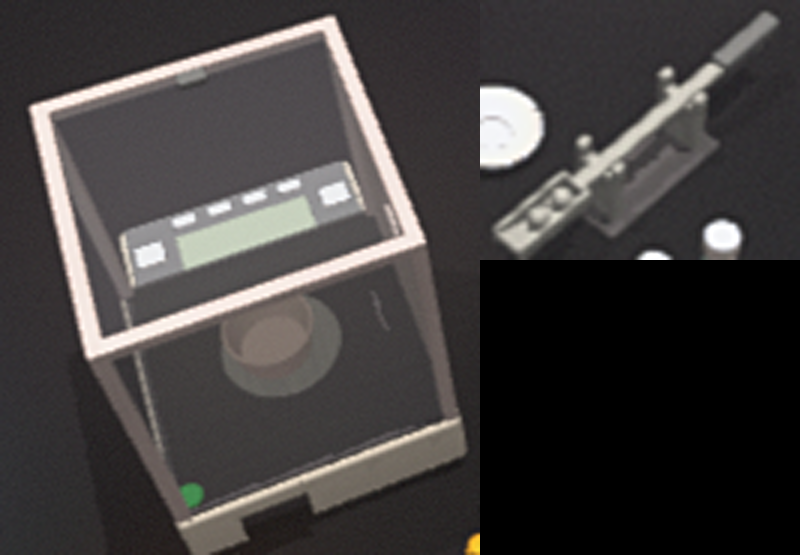

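```bash
cat >> h.py <<'E'
from scipy.spatial.transform import Rotation as Ro
def pose(G,yaw,pitch,lean=20):
    """boat grip point G, boat heading yaw, nose-down pitch (deg); tool leans back by lean at level -> TCP pos, R"""
    u=np.array([np.cos(np.radians(yaw)),np.sin(np.radians(yaw)),0]); y=np.cross([0,0,1],u)
    Rb=Ro.from_rotvec(np.radians(pitch-lean)*y)
    R=Ro.from_matrix(np.c_[-u,y,[0,0,-1]]); R=Rb*R
    return np.array(G)+19*R.as_matrix()[:,2],R
def rows(cmd,tgts,w,nd=(2,3)):
    """one call: list of (p,R) targets from commanded pose cmd=(p,R)"""
    p0,R0=cmd;out=[]
    for p,R in tgts: out.append([w]+list(np.round(R0.inv().apply(np.array(p)-p0)/10,nd[0]))+list(np.round((R0.inv()*R).as_rotvec(),nd[1])))
    for r in out: print("  ",[float(x) for x in r])
    l=out[-1]; return (p0+R0.apply(np.array(l[1:4])*10),R0*Ro.from_rotvec(l[4:]))
def seg(cmd,p,R,n,w):
    """n rows in calls of 5, straight from cmd"""
    p0,R0=cmd;rv=(R0.inv()*R).as_rotvec();k=0
    print("dist",np.linalg.norm(p-p0),"rot",np.degrees(np.linalg.norm(rv)))
    while k<n:
        m=min(5,n-k); print("call"); cmd=rows(cmd,[(p0+(p-p0)*(j/n),R0*Ro.from_rotvec(rv*j/n)) for j in range(k+1,k+m+1)],w); k+=m
    return cmd
def save(c): pickle.dump((c[0],c[1].as_quat()),open("cmd.pkl","wb"))
def get():
    p,q=pickle.load(open("cmd.pkl","rb")); return p,Ro.from_quat(q)
G0=np.array([494.5,377.5,53.]); YR=-70.35; YB=-92.75; SLOT=np.array([580.3,-21.5,205.])
def state(b,cmd=None):
    s=b.read_state(); q=s["ee_rot"]; R=Ro.from_quat([q[1],q[2],q[3],q[0]])
    print("t%.2f"%s["time_s"],"w%.1f"%s["gripper_width"],"F",s["contact_force"].round(1),"q",s["qpos"].round(2),"p",s["eef_pos"].round(1))
    if cmd: print("err p",(s["eef_pos"]-cmd[0]).round(1),"rot deg",np.degrees((R*cmd[1].inv()).as_rotvec()).round(2))
    return s["eef_pos"],R
E
python3 - <<'E'
from h import *
q=[-2.0e-4,.16515,.98627,0]; c=(np.array([219.876,638.179,238.706]),Ro.from_quat([.16515,.98627,0,0]))
p,R=pose(G0,YR,0); zt=R.as_matrix()[:,2]; print(p,zt)
c=seg(c,p-100*zt,R,10,5); save(c)
E
```

```text
[496.68523418 371.38005477  35.14584021] [ 0.11501233 -0.32210238 -0.93969262]
dist 370.71601280238036 rot 54.84910906248025
call
   [5.0, -3.27, -1.35, 1.1, 0.016, -0.033, 0.089]
   [5.0, -6.55, -2.71, 2.19, 0.031, -0.065, 0.177]
   [5.0, -9.82, -4.06, 3.29, 0.047, -0.098, 0.266]
   [5.0, -13.09, -5.41, 4.38, 0.063, -0.13, 0.355]
   [5.0, -16.36, -6.77, 5.48, 0.078, -0.163, 0.443]
call
   [5.0, -3.29, 0.24, 1.69, 0.016, -0.032, 0.089]
   [5.0, -6.59, 0.48, 3.37, 0.032, -0.065, 0.178]
   [5.0, -9.88, 0.72, 5.06, 0.047, -0.097, 0.266]
   [5.0, -13.17, 0.96, 6.74, 0.063, -0.13, 0.355]
   [5.0, -16.47, 1.2, 8.43, 0.079, -0.162, 0.444]
```

Emit:
send_rows(moves=[[5.0,-3.27,-1.35,1.1,0.016,-0.033,0.089],[5.0,-6.55,-2.71,2.19,0.031,-0.065,0.177],[5.0,-9.82,-4.06,3.29,0.047,-0.098,0.266],[5.0,-13.09,-5.41,4.38,0.063,-0.13,0.355],[5.0,-16.36,-6.77,5.48,0.078,-0.163,0.443]])

```text
time_s: 0.6
eef_pos: [353.1, 519.6, 183.0]
ee_rot: [0.074, 0.378, 0.921, -0.052]
contact_force: [0.1, 1.2, -0.5]
gripper_width: 50.9
```

Emit:
send_rows(moves=[[5.0,-3.29,0.24,1.69,0.016,-0.032,0.089],[5.0,-6.59,0.48,3.37,0.032,-0.065,0.178],[5.0,-9.88,0.72,5.06,0.047,-0.097,0.266],[5.0,-13.17,0.96,6.74,0.063,-0.13,0.355],[5.0,-16.47,1.2,8.43,0.079,-0.162,0.444]])

```text
time_s: 1.1
eef_pos: [485.8, 402.4, 128.2]
ee_rot: [0.142, 0.569, 0.804, -0.101]
contact_force: [-0.1, -0.1, -0.3]
gripper_width: 49.9
```

Emit:
send_rows(moves=[[5.0,0,0,0,0,0,0],[5.0,0,0,0,0,0,0]])

```text
time_s: 1.3
eef_pos: [485.0, 402.8, 128.0]
ee_rot: [0.141, 0.568, 0.805, -0.101]
contact_force: [-0.0, 0.3, 0.3]
gripper_width: 49.9
```

```bash
python3 - <<'E'
from h import *
from cell import bot
state(bot,get())
E
```

```text
t1.30 w49.9 F [-0.   0.3  0.3] q [ 0.82  0.38  1.71 -0.33  1.24  0.61] p [485.  402.8 128. ]
err p [-0.2 -0.7 -1.1] rot deg [-0.05  0.12 -0.04]
```

Emit:
send_rows(moves=[[5.0,0,0,2.5,0,0,0],[5.0,0,0,5.0,0,0,0],[5.0,0,0,7.5,0,0,0],[5.0,0,0,9.0,0,0,0],[5.0,0,0,9.9,0,0,0]])

```text
time_s: 1.8
eef_pos: [495.5, 371.7, 35.1]
ee_rot: [0.141, 0.567, 0.805, -0.101]
contact_force: [0.4, 0.3, -0.7]
gripper_width: 49.9
```

Emit:
send_rows(moves=[[5.0,0,0,0,0,0,0],[3.5,0,0,0,0,0,0],[2.5,0,0,0,0,0,0],[2.0,0,0,0,0,0,0],[1.7,0,0,0,0,0,0]])

```text
time_s: 2.3
eef_pos: [496.9, 372.3, 36.9]
ee_rot: [0.142, 0.568, 0.805, -0.099]
contact_force: [0.2, -0.7, -0.4]
gripper_width: 20.4
```

```bash
python3 - <<'E'
from h import *
from cell import bot
p,R=get(); c=(p+R.apply([0,0,99]),R); save(c); state(bot,c)
d=bot.snapshot("side");s=load("side");e=bot.snapshot("top")
a=np.hstack([crop(d,270,150,130,120,3),crop(e,215,145,130,120,3)]); cv2.imwrite("pics/d.png",a)
E
```

```text
t2.30 w20.4 F [ 0.2 -0.7 -0.4] q [ 0.77  0.45  1.8  -0.36  1.07  0.63] p [496.9 372.3  36.9]
err p [0.4 0.6 0.8] rot deg [ 0.06 -0.06  0.01]
```

View pics/d.png

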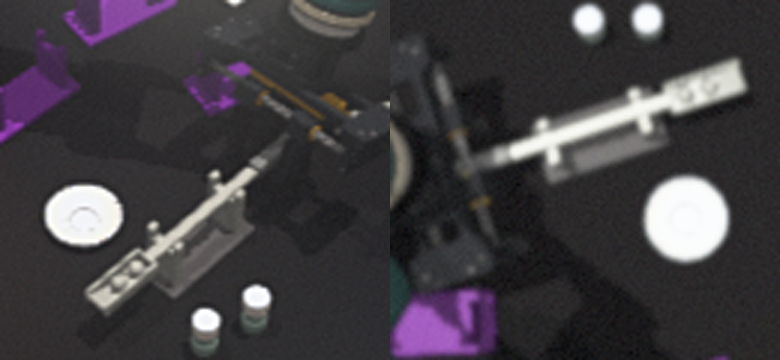

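Fingers straddle the handle and the balls are still in the trough, so I close and lift straight up.

Emit:
send_rows(moves=[[1.5,0,0,0,0,0,0],[1.3,0,0,0,0,0,0],[1.0,0,0,0,0,0,0],[0.8,0,0,0,0,0,0],[0.8,0,0,0,0,0,0]])

```text
time_s: 2.9
eef_pos: [496.6, 371.7, 36.1]
ee_rot: [0.142, 0.568, 0.805, -0.1]
contact_force: [0.6, 0.6, 0.5]
gripper_width: 13.6
```

```bash
python3 - <<'E'
from h import *
from cell import bot
c=get(); state(bot,c)
p,R=c; c=seg(c,p+[0,0,160],R,10,.8);save(c)
# next: yaw/translate to a stand-off: nose 60 mm outside slot
def grip(L,z): 
    u=np.array([np.cos(np.radians(YB)),np.sin(np.radians(YB)),0]); g=SLOT+u*(L-231); g[2]=z; return g
pt,Rt=pose(grip(-60,c[0][2]+18),YB,0); print("standoff",grip(-60,205),pt)
E
```

```text
t2.90 w13.6 F [0.6 0.6 0.5] q [ 0.77  0.45  1.8  -0.36  1.07  0.63] p [496.6 371.7  36.1]
err p [0.1 0.1 0.1] rot deg [ 0.01 -0.    0.  ]
dist 160.0 rot 0.0
call
   [0.8, -0.55, -0.0, -1.5, 0.0, 0.0, 0.0]
   [0.8, -1.09, -0.0, -3.01, 0.0, 0.0, 0.0]
   [0.8, -1.64, -0.0, -4.51, 0.0, 0.0, 0.0]
   [0.8, -2.19, -0.0, -6.01, 0.0, 0.0, 0.0]
   [0.8, -2.73, -0.0, -7.52, 0.0, 0.0, 0.0]
call
   [0.8, -0.55, -0.0, -1.5, 0.0, 0.0, 0.0]
   [0.8, -1.1, -0.0, -3.01, 0.0, 0.0, 0.0]
   [0.8, -1.64, -0.01, -4.51, 0.0, 0.0, 0.0]
   [0.8, -2.19, -0.01, -6.01, 0.0, 0.0, 0.0]
   [0.8, -2.74, -0.01, -7.52, 0.0, 0.0, 0.0]
standoff [594.2616354  269.16488047 205.        ] [593.94985516 262.67398137 196.25059249]
```

Emit:
send_rows(moves=[[0.8,-0.1,0,-0.3,0,0,0],[0.8,-0.5,0,-1.3,0,0,0],[0.8,-1.1,0,-3.0,0,0,0],[0.8,-1.9,0,-5.2,0,0,0],[0.8,-2.73,0,-7.52,0,0,0]])

```text
time_s: 3.4
eef_pos: [496.5, 371.8, 118.0]
ee_rot: [0.142, 0.568, 0.805, -0.1]
contact_force: [-0.0, -0.6, -1.2]
gripper_width: 13.9
```

Emit:
send_rows(moves=[[0.8,-0.8,0,-2.2,0,0,0],[0.8,-1.5,0,-4.2,0,0,0],[0.8,-2.1,0,-5.9,0,0,0],[0.8,-2.55,0,-7.0,0,0,0],[0.8,-2.74,-0.01,-7.52,0,0,0]])

```text
time_s: 3.9
eef_pos: [497.0, 372.1, 198.2]
ee_rot: [0.142, 0.568, 0.805, -0.099]
contact_force: [-0.1, -0.3, -2.3]
gripper_width: 13.3
```

```bash
python3 - <<'E'
from h import *
from cell import bot
c=get(); p,R=state(bot,c)
for n in("side","top"): pickle.dump(bot.snapshot(n),open(n+"1.pkl","wb"))
d=load("side1");e=load("top1")
# predicted nose/trough features if the boat is level and rigid in hand
M=R.as_matrix(); g=p-19*M[:,2]; y=M[:,1]; ang=np.radians(20); z=-M[:,2]; x=-M[:,0]
up=np.cos(ang)*z+np.sin(ang)*x; fw=np.cos(ang)*x-np.sin(ang)*z
print("fw",fw,"up",up)
n=g+fw*231
print("nose pred",n,"proj side",proj(d,n+6*up),"top",proj(e,n+6*up))
us,vs=proj(d,n).astype(int);ut,vt=proj(e,n).astype(int); print("crop origins",us-30,vs-60,ut-90,vt-40)
a=np.hstack([crop(d,us-30,vs-60,130,120,3),crop(e,ut-90,vt-40,130,120,3)]); cv2.imwrite("pics/e.png",a)
E
```

```text
t3.90 w13.3 F [-0.1 -0.3 -2.3] q [ 0.77  0.28  1.69 -0.33  1.33  0.54] p [497.  372.1 198.2]
err p [0.5 0.4 2.1] rot deg [ 0.1  -0.11 -0.  ]
fw [ 0.33575245 -0.94194925 -0.00137641] up [-0.00140003 -0.00196026  0.9999971 ]
nose pred [572.37404778 160.6048779  215.75645848] proj side [300.33918058 209.54140539] top [335.41534289 154.15110483]
crop origins 270 151 245 114
```

View pics/e.png

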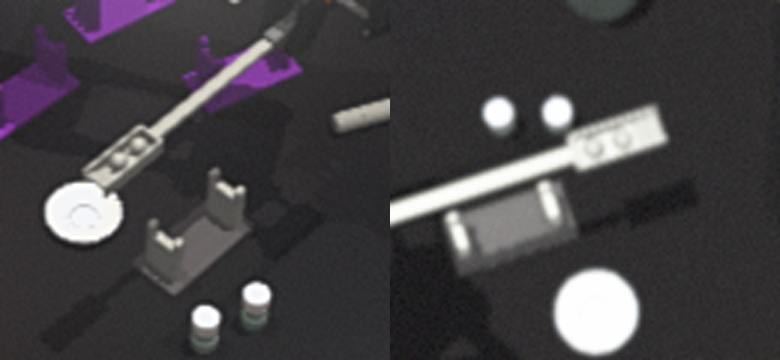

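The boat is level and rigid in hand: its nose is within about 2 mm of the prediction in both views. Next, move to the stand-off in front of the slot.

```bash
cat >> h.py <<'E'
UB=np.array([np.cos(np.radians(YB)),np.sin(np.radians(YB)),0])
def grip(L,z,pitch=0,pin=0):
    """grip point when the centre line crosses the point pin mm inside the slot's outer face at height z, nose L mm beyond it"""
    P=SLOT+UB*pin; P=np.array([P[0],P[1],z]); th=np.radians(pitch)
    return P-(231-L)*(np.cos(th)*UB-np.array([0,0,np.sin(th)]))
E
python3 - <<'E'
from h import *
c=get(); print(c[0]); c=seg(c,*pose(grip(-60,207),YB,0),10,.8); save(c)
E
```

```text
[496.49631494 371.65967137 196.10475228]
dist 146.36768626823607 rot 22.36949492802373
call
   [0.8, -1.25, 0.55, 0.53, 0.013, -0.0, 0.037]
   [0.8, -2.5, 1.1, 1.06, 0.027, -0.0, 0.073]
   [0.8, -3.75, 1.66, 1.58, 0.04, -0.0, 0.11]
   [0.8, -4.99, 2.21, 2.11, 0.053, -0.0, 0.147]
   [0.8, -6.24, 2.76, 2.64, 0.067, -0.0, 0.184]
call
   [0.8, -1.13, 0.81, 0.48, 0.013, -0.0, 0.036]
   [0.8, -2.25, 1.61, 0.96, 0.026, -0.0, 0.073]
   [0.8, -3.37, 2.42, 1.45, 0.039, -0.0, 0.11]
   [0.8, -4.5, 3.22, 1.93, 0.053, -0.0, 0.146]
   [0.8, -5.62, 4.03, 2.41, 0.066, -0.0, 0.183]
```

Emit:
send_rows(moves=[[0.8,-1.25,0.55,0.53,0.013,0,0.037],[0.8,-2.5,1.1,1.06,0.027,0,0.073],[0.8,-3.75,1.66,1.58,0.04,0,0.11],[0.8,-4.99,2.21,2.11,0.053,0,0.147],[0.8,-6.24,2.76,2.64,0.067,0,0.184]])

```text
time_s: 4.5
eef_pos: [546.3, 315.6, 192.0]
ee_rot: [0.131, 0.645, 0.744, -0.114]
contact_force: [0.4, -0.3, -1.5]
gripper_width: 13.5
```

Emit:
send_rows(moves=[[0.8,-1.13,0.81,0.48,0.013,0,0.036],[0.8,-2.25,1.61,0.96,0.026,0,0.073],[0.8,-3.37,2.42,1.45,0.039,0,0.11],[0.8,-4.5,3.22,1.93,0.053,0,0.146],[0.8,-5.62,4.03,2.41,0.066,0,0.183]])

```text
time_s: 5.0
eef_pos: [594.8, 261.8, 189.1]
ee_rot: [0.12, 0.714, 0.678, -0.126]
contact_force: [-0.4, 0.6, -1.7]
gripper_width: 13.6
```

Emit:
send_rows(moves=[[0.8,0,0,0,0,0,0],[0.8,0,0,0,0,0,0],[0.8,0,0,0,0,0,0],[0.8,0,0,0,0,0,0]])

```text
time_s: 5.4
eef_pos: [593.5, 263.3, 189.2]
ee_rot: [0.12, 0.713, 0.68, -0.126]
contact_force: [0.3, 0.5, -1.4]
gripper_width: 13.8
```

```bash
python3 - <<'E'
from h import *
from cell import bot
c=get(); p,R=state(bot,c)
for n in("side","top"): pickle.dump(bot.snapshot(n),open(n+"2.pkl","wb"))
d=load("side2");e=load("top2")
M=R.as_matrix(); g=p-19*M[:,2]; ang=np.radians(20); z=-M[:,2]; x=-M[:,0]
up=np.cos(ang)*z+np.sin(ang)*x; fw=np.cos(ang)*x-np.sin(ang)*z
n=g+fw*231
print("nose pred",n,"fw",fw,"proj side",proj(d,n+6*up),"top",proj(e,n+6*up),"trough back top",proj(e,n+6*up-64*fw))
print("slot",SLOT,proj(e,SLOT))
ut,vt=proj(e,n).astype(int);us,vs=proj(d,n).astype(int); print("origins",us-60,vs-50,ut-90,vt-40)
a=np.hstack([crop(d,us-60,vs-50,100,100,4),crop(e,ut-70,vt-50,100,100,4)]); cv2.imwrite("pics/f.png",a)
E
```

```text
t5.40 w13.8 F [ 0.3  0.5 -1.4] q [ 0.53  0.37  1.59 -0.3   1.38  0.66] p [593.5 263.3 189.2]
err p [-0.5  0.6  0. ] rot deg [0.01 0.01 0.06]
nose pred [582.99391756  39.05655459 206.97537467] fw [-4.68490371e-02 -9.98901925e-01 -3.34109835e-04] proj side [252.35874251 234.23953556] top [393.59428579 150.92951081] trough back top [362.90144803 149.09102209]
slot [580.3 -21.5 205. ] [421.59742643 153.48781813]
origins 192 185 302 111
```

View pics/f.png

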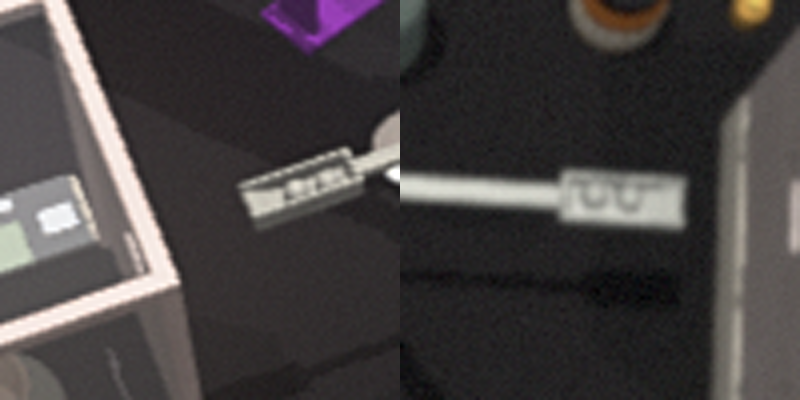

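The nose is 60 mm outside the slot and within about 1 mm of its line. The balls are in and the boat is level. I'll insert it in small steps.

```bash
sed -i 's/SLOT=np.array(\[580.3/SLOT=np.array([579.5/' h.py; python3 - <<'E'
from h import *
c=get(); c=seg(c,*pose(grip(108,206.5),YB,0),15,.8); save(c)
E
```

```text
dist 168.04834016703984 rot 0.009950585966507792
call
   [0.8, -1.05, -0.01, 0.39, 0.0, -0.0, 0.0]
   [0.8, -2.1, -0.01, 0.77, 0.0, -0.0, 0.0]
   [0.8, -3.15, -0.02, 1.16, 0.0, -0.0, 0.0]
   [0.8, -4.21, -0.02, 1.54, 0.0, -0.0, 0.0]
   [0.8, -5.26, -0.03, 1.93, 0.0, -0.0, 0.0]
call
   [0.8, -1.05, -0.0, 0.39, 0.0, -0.0, 0.0]
   [0.8, -2.1, -0.01, 0.77, 0.0, -0.0, 0.0]
   [0.8, -3.15, -0.02, 1.16, 0.0, -0.0, 0.0]
   [0.8, -4.2, -0.02, 1.55, 0.0, -0.0, 0.0]
   [0.8, -5.26, -0.03, 1.93, 0.0, -0.0, 0.0]
call
   [0.8, -1.05, -0.0, 0.39, 0.0, -0.0, 0.0]
   [0.8, -2.1, -0.01, 0.77, 0.0, -0.0, 0.0]
   [0.8, -3.15, -0.01, 1.16, 0.0, -0.0, 0.0]
   [0.8, -4.2, -0.02, 1.55, 0.0, -0.0, 0.0]
   [0.8, -5.25, -0.03, 1.93, 0.0, -0.0, 0.0]
```

Emit:
send_rows(moves=[[0.8,-1.05,-0.01,0.39,0,0,0],[0.8,-2.1,-0.01,0.77,0,0,0],[0.8,-3.15,-0.02,1.16,0,0,0],[0.8,-4.21,-0.02,1.54,0,0,0],[0.8,-5.26,-0.03,1.93,0,0,0]])

```text
time_s: 6.0
eef_pos: [590.9, 205.3, 189.1]
ee_rot: [0.12, 0.713, 0.679, -0.126]
contact_force: [0.1, 0.5, -1.2]
gripper_width: 13.6
```

Emit:
send_rows(moves=[[0.8,-1.05,0,0.39,0,0,0],[0.8,-2.1,-0.01,0.77,0,0,0],[0.8,-3.15,-0.02,1.16,0,0,0],[0.8,-4.2,-0.02,1.55,0,0,0],[0.8,-5.26,-0.03,1.93,0,0,0]])

```text
time_s: 6.5
eef_pos: [588.0, 149.9, 188.8]
ee_rot: [0.12, 0.713, 0.679, -0.126]
contact_force: [0.4, 0.7, -1.6]
gripper_width: 13.9
```

Emit:
send_rows(moves=[[0.8,-1.05,0,0.39,0,0,0],[0.8,-2.1,-0.01,0.77,0,0,0],[0.8,-3.15,-0.01,1.16,0,0,0],[0.8,-4.2,-0.02,1.55,0,0,0],[0.8,-5.25,-0.03,1.93,0,0,0]])

```text
time_s: 7.0
eef_pos: [585.0, 94.0, 188.7]
ee_rot: [0.12, 0.713, 0.679, -0.126]
contact_force: [0.3, 0.4, -0.8]
gripper_width: 13.4
```

Emit:
send_rows(moves=[[0.8,0,0,0,0,0,0],[0.8,0,0,0,0,0,0],[0.8,0,0,0,0,0,0]])

```text
time_s: 7.3
eef_pos: [585.2, 95.2, 188.7]
ee_rot: [0.12, 0.713, 0.68, -0.125]
contact_force: [0.2, 0.3, -0.8]
gripper_width: 13.2
```

```bash
python3 - <<'E'
from h import *
from cell import bot
c=get(); p,R=state(bot,c)
for n in("side","top"): pickle.dump(bot.snapshot(n),open(n+"3.pkl","wb"))
d=load("side3");e=load("top3")
cv2.imwrite("pics/g.png",np.clip(np.hstack([crop(d,110,185,130,120,3),crop(e,370,110,130,120,3)])*1.3,0,255).astype(np.uint8))
w=[(grip(106,206.5+2*k/4,18*k/4,2),18*k/4) for k in(1,2,3,4)]
for a in(w,[(grip(106,208.5+1.5*k/5,18+24*k/5,2),18+24*k/5) for k in(1,2,3,4,5)]):
    print("call"); c=rows(c,[pose(g,YB,th) for g,th in a],.8)
pickle.dump((c[0],c[1].as_quat()),open("tip.pkl","wb"))
E
```

```text
t7.30 w13.2 F [ 0.2  0.3 -0.8] q [ 0.3   0.23  1.78 -0.34  1.27  0.48] p [585.2  95.2 188.7]
err p [0.1 0.3 0. ] rot deg [ 0.02 -0.01  0.01]
call
   [0.8, -0.24, 0.0, -0.96, 0.0, 0.078, 0.0]
   [0.8, -0.55, 0.0, -1.9, 0.0, 0.157, 0.0]
   [0.8, -0.93, 0.0, -2.82, 0.0, 0.235, 0.0]
   [0.8, -1.38, 0.0, -3.7, 0.0, 0.314, 0.0]
call
   [0.8, -0.24, 0.0, -1.0, 0.0, 0.084, 0.0]
   [0.8, -0.56, 0.0, -1.99, 0.0, 0.168, 0.0]
   [0.8, -0.96, 0.0, -2.94, 0.0, 0.251, 0.0]
   [0.8, -1.44, 0.0, -3.85, 0.0, 0.335, 0.0]
   [0.8, -1.99, 0.0, -4.72, 0.0, 0.419, 0.0]
```

View pics/g.png

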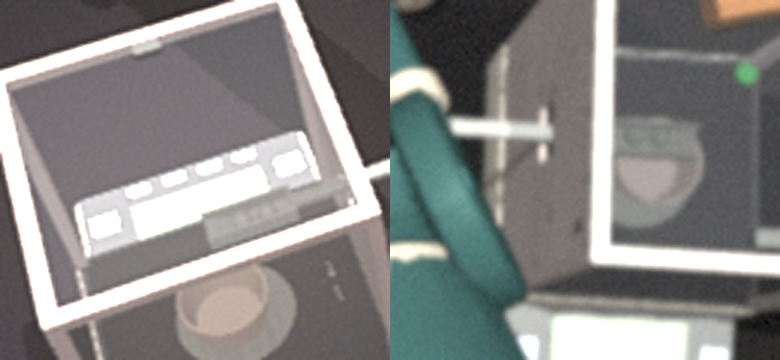

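The boat is inside and clear of the slot, with the trough over the cup. I'll tip it to 18°, let it settle, then go on to 42°.

Emit:
send_rows(moves=[[0.8,-0.24,0,-0.96,0,0.078,0],[0.8,-0.55,0,-1.9,0,0.157,0],[0.8,-0.93,0,-2.82,0,0.235,0],[0.8,-1.38,0,-3.7,0,0.314,0],[0.8,-1.38,0,-3.7,0,0.314,0]])

```text
time_s: 7.9
eef_pos: [586.2, 93.3, 230.4]
ee_rot: [0.013, 0.725, 0.689, -0.011]
contact_force: [-0.3, -0.0, -0.3]
gripper_width: 13.4
```

Emit:
send_rows(moves=[[0.8,0,0,0,0,0,0],[0.8,0,0,0,0,0,0],[0.8,0,0,0,0,0,0]])

```text
time_s: 8.2
eef_pos: [584.5, 95.4, 227.0]
ee_rot: [0.012, 0.723, 0.69, -0.014]
contact_force: [0.1, -0.0, -2.2]
gripper_width: 13.6
```

```bash
python3 - <<'E'
from h import *
from cell import bot
p,R=state(bot); M=R.as_matrix(); g=p-19*M[:,2]; gt=grip(106,208.5,18,2); print("grip",g,"want",gt, pose(gt,YB,18)[0])
E
```

```text
t8.20 w13.6 F [ 0.1 -0.  -2.2] q [ 0.14  0.12  1.79 -0.04  1.23  0.2 ] p [584.5  95.4 227. ]
grip [584.5348181   96.04063932 245.96919666] want [585.10778271  95.24746157 247.1271243 ] [585.07596888  94.58513476 228.13869858]
```

Emit:
send_rows(moves=[[0.8,-0.24,0,-1.0,0,0.084,0],[0.8,-0.56,0,-1.99,0,0.168,0],[0.8,-0.96,0,-2.94,0,0.251,0],[0.8,-1.44,0,-3.85,0,0.335,0],[0.8,-1.99,0,-4.72,0,0.419,0]])

```text
time_s: 8.7
eef_pos: [584.0, 77.0, 276.1]
ee_rot: [-0.133, 0.71, 0.678, 0.139]
contact_force: [0.2, -1.3, -1.5]
gripper_width: 13.5
```

Emit:
send_rows(moves=[[0.8,0,0,0,0,0,0],[0.8,0,0,0,0,0,0],[0.8,0,0,0,0,0,0],[0.8,0,0,0,0,0,0],[0.8,0,0,0,0,0,0]])

```text
time_s: 9.2
eef_pos: [583.9, 77.4, 275.8]
ee_rot: [-0.132, 0.71, 0.678, 0.138]
contact_force: [-0.3, 0.6, -0.7]
gripper_width: 13.3
```

```bash
python3 - <<'E'
from h import *
from cell import bot
p,q=pickle.load(open("tip.pkl","rb")); c=(p,Ro.from_quat(q)); save(c); state(bot,c)
for n in("side","top"): pickle.dump(bot.snapshot(n),open(n+"4.pkl","wb"))
d=load("side4");e=load("top4")
cv2.imwrite("pics/i.png",np.clip(np.hstack([crop(d,130,215,100,100,4),crop(e,400,110,100,100,4)])*1.5,0,255).astype(np.uint8))
E
```

```text
t9.20 w13.3 F [-0.3  0.6 -0.7] q [-0.13  0.08  1.8   0.4   1.32 -0.19] p [583.9  77.4 275.8]
err p [-0.2  1.  -0.2] rot deg [-0.03  0.03  0.1 ]
```

View pics/i.png

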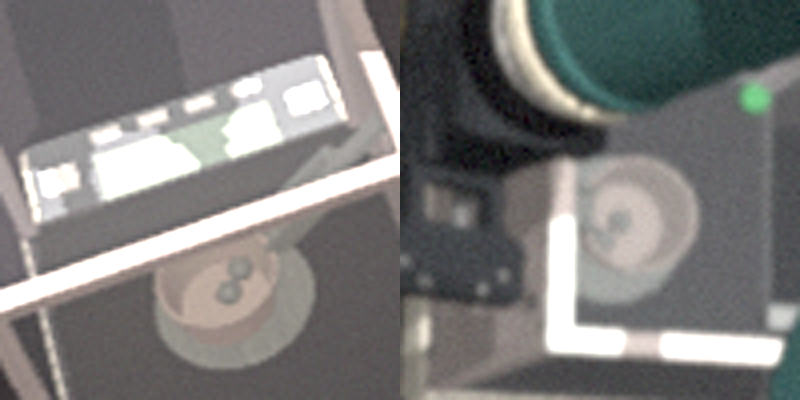

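Both balls are in the cup: side crop at (229,291) and (239,267). I'll level the boat about the slot and draw it out the same way.

```bash
python3 - <<'E'
from h import *
c=get()
S=[(42-6*k) for k in range(1,8)]
for a in(S[:4],S[4:]):
    print("call"); c=rows(c,[pose(grip(106,206.5+3.5*th/42,th,2)-[.7,0,0],YB,th) for th in a],.8)
print("out"); c=seg(c,*pose(grip(-60,206.5)-[.7,0,0],YB,0),10,.8)
print("to rest"); c=seg(c,np.array([496.5,371.65,196.1]),pose(G0,YR,0)[1],10,.8); save(c)
print("above?",c[0])
E
```

```text
call
   [0.8, 0.16, -0.07, 1.28, 0.0, -0.105, 0.0]
   [0.8, 0.2, -0.07, 2.58, 0.0, -0.21, 0.0]
   [0.8, 0.1, -0.07, 3.88, 0.0, -0.314, 0.0]
   [0.8, -0.13, -0.07, 5.17, 0.0, -0.419, 0.0]
call
   [0.8, 0.19, 0.0, 1.29, 0.0, -0.105, 0.0]
   [0.8, 0.24, 0.0, 2.59, 0.0, -0.209, 0.0]
   [0.8, 0.17, 0.0, 3.89, 0.0, -0.314, 0.0]
out
dist 167.96435868217858 rot 0.009950585966501349
call
   [0.8, 1.58, 0.0, -0.57, 0.0, -0.0, 0.0]
   [0.8, 3.16, 0.0, -1.15, 0.0, -0.0, 0.0]
   [0.8, 4.74, 0.0, -1.72, 0.0, -0.0, 0.0]
   [0.8, 6.31, 0.0, -2.3, 0.0, -0.0, 0.0]
   [0.8, 7.89, 0.0, -2.87, 0.0, -0.0, 0.0]
call
   [0.8, 1.58, 0.0, -0.58, 0.0, -0.0, 0.0]
   [0.8, 3.16, 0.0, -1.15, 0.0, -0.0, 0.0]
   [0.8, 4.74, 0.0, -1.72, 0.0, -0.0, 0.0]
   [0.8, 6.32, 0.0, -2.3, 0.0, -0.0, 0.0]
   [0.8, 7.89, 0.01, -2.87, 0.0, -0.0, 0.0]
to rest
dist 145.4548370877058 rot 22.39627239655012
call
   [0.8, 0.95, -1.01, -0.43, -0.013, -0.0, -0.037]
   [0.8, 1.91, -2.02, -0.85, -0.027, -0.0, -0.073]
   [0.8, 2.86, -3.03, -1.28, -0.04, -0.0, -0.11]
   [0.8, 3.82, -4.04, -1.71, -0.053, -0.0, -0.147]
   [0.8, 4.77, -5.06, -2.13, -0.067, -0.0, -0.184]
call
   [0.8, 1.12, -0.78, -0.49, -0.013, -0.0, -0.036]
   [0.8, 2.24, -1.57, -0.98, -0.027, -0.0, -0.073]
   [0.8, 3.36, -2.36, -1.46, -0.04, -0.0, -0.11]
   [0.8, 4.49, -3.15, -1.95, -0.053, -0.0, -0.147]
   [0.8, 5.61, -3.94, -2.44, -0.067, -0.0, -0.183]
above? [496.47985033 371.68472501 196.09779461]
```

Emit:
send_rows(moves=[[0.8,0.16,-0.07,1.28,0,-0.105,0],[0.8,0.2,-0.07,2.58,0,-0.21,0],[0.8,0.1,-0.07,3.88,0,-0.314,0],[0.8,-0.13,-0.07,5.17,0,-0.419,0]])

```text
time_s: 9.7
eef_pos: [584.9, 95.0, 228.3]
ee_rot: [0.014, 0.724, 0.69, -0.013]
contact_force: [0.2, -0.3, -1.6]
gripper_width: 13.7
```

Emit:
send_rows(moves=[[0.8,0.19,0,1.29,0,-0.105,0],[0.8,0.24,0,2.59,0,-0.209,0],[0.8,0.17,0,3.89,0,-0.314,0]])

```text
time_s: 10.0
eef_pos: [584.9, 95.8, 189.1]
ee_rot: [0.122, 0.713, 0.679, -0.126]
contact_force: [-0.2, 0.2, -0.9]
gripper_width: 13.8
```

Emit:
send_rows(moves=[[0.8,0,0,0,0,0,0],[0.8,0,0,0,0,0,0],[0.8,0,0,0,0,0,0],[0.8,0,0,0,0,0,0]])

```text
time_s: 10.4
eef_pos: [585.1, 94.2, 190.2]
ee_rot: [0.12, 0.714, 0.679, -0.124]
contact_force: [0.1, -0.7, 0.2]
gripper_width: 13.6
```

```bash
python3 - <<'E'
from h import *
from cell import bot
state(bot,pose(grip(106,206.5,0,2)-[.7,0,0],YB,0))
E
```

```text
t10.40 w13.6 F [ 0.1 -0.7  0.2] q [ 0.3   0.22  1.78 -0.34  1.27  0.48] p [585.1  94.2 190.2]
err p [ 0.7 -0.7  1.5] rot deg [ 0.11 -0.14 -0.09]
```

Emit:
send_rows(moves=[[0.8,1.2,0,-0.43,0,0,0],[0.8,2.8,0,-1.02,0,0,0],[0.8,4.4,0,-1.6,0,0,0],[0.8,6.1,0,-2.22,0,0,0],[0.8,7.89,0,-2.87,0,0,0]])

```text
time_s: 10.9
eef_pos: [588.4, 180.8, 188.6]
ee_rot: [0.12, 0.713, 0.68, -0.126]
contact_force: [-0.0, -0.1, -0.0]
gripper_width: 13.6
```

Emit:
send_rows(moves=[[0.8,1.58,0,-0.58,0,0,0],[0.8,3.16,0,-1.15,0,0,0],[0.8,4.74,0,-1.72,0,0,0],[0.8,6.32,0,-2.3,0,0,0],[0.8,7.89,0.01,-2.87,0,0,0]])

```text
time_s: 11.4
eef_pos: [592.6, 264.1, 188.6]
ee_rot: [0.12, 0.713, 0.68, -0.126]
contact_force: [-0.3, 0.3, -0.6]
gripper_width: 13.6
```

Emit:
send_rows(moves=[[0.8,0.95,-1.01,-0.43,-0.013,0,-0.037],[0.8,1.91,-2.02,-0.85,-0.027,0,-0.073],[0.8,2.86,-3.03,-1.28,-0.04,0,-0.11],[0.8,3.82,-4.04,-1.71,-0.053,0,-0.147],[0.8,4.77,-5.06,-2.13,-0.067,0,-0.184]])

```text
time_s: 11.9
eef_pos: [543.3, 317.8, 192.7]
ee_rot: [0.132, 0.642, 0.747, -0.113]
contact_force: [0.0, 0.6, -1.3]
gripper_width: 13.5
```

Emit:
send_rows(moves=[[0.8,1.12,-0.78,-0.49,-0.013,0,-0.036],[0.8,2.24,-1.57,-0.98,-0.027,0,-0.073],[0.8,3.36,-2.36,-1.46,-0.04,0,-0.11],[0.8,4.49,-3.15,-1.95,-0.053,0,-0.147],[0.8,5.61,-3.94,-2.44,-0.067,0,-0.183]])

```text
time_s: 12.4
eef_pos: [495.7, 372.6, 196.2]
ee_rot: [0.142, 0.566, 0.806, -0.1]
contact_force: [0.0, 0.4, -2.2]
gripper_width: 13.5
```

Emit:
send_rows(moves=[[0.8,0,0,0,0,0,0],[0.8,0,0,0,0,0,0],[0.8,0,0,0,0,0,0]])

```text
time_s: 12.7
eef_pos: [496.8, 371.4, 196.1]
ee_rot: [0.142, 0.568, 0.805, -0.1]
contact_force: [-0.3, 0.4, -0.7]
gripper_width: 13.6
```

```bash
python3 - <<'E'
from h import *
from cell import bot
c=get(); state(bot,c)
print("cmd yaw/lean vs grasp", (c[1]*pose(G0,YR,0)[1].inv()).as_rotvec())
d=bot.snapshot("side"); o=load("side1"); D=np.abs(d["image"].astype(int)-o["image"]).sum(2)[150:270,270:400]; print("boat/rest diff vs after-lift picture",D.mean(),(D>90).sum())
c=seg(c,np.array([496.5,371.65,36.6]),c[1],10,.8); save(c)
E
```

```text
t12.70 w13.6 F [-0.3  0.4 -0.7] q [ 0.77  0.29  1.69 -0.33  1.32  0.54] p [496.8 371.4 196.1]
err p [ 0.3 -0.3 -0. ] rot deg [-0.02 -0.01 -0.02]
cmd yaw/lean vs grasp [ 0.00024497 -0.00043302 -0.00019079]
boat/rest diff vs after-lift picture 7.238589743589744 102
dist 159.49779965884298 rot 0.0
call
   [0.8, 0.55, -0.0, 1.5, 0.0, 0.0, 0.0]
   [0.8, 1.09, -0.0, 3.0, 0.0, 0.0, 0.0]
   [0.8, 1.64, -0.0, 4.5, 0.0, 0.0, 0.0]
   [0.8, 2.18, -0.0, 6.0, 0.0, 0.0, 0.0]
   [0.8, 2.73, -0.0, 7.49, 0.0, 0.0, 0.0]
call
   [0.8, 0.54, -0.0, 1.5, 0.0, 0.0, 0.0]
   [0.8, 1.09, -0.0, 3.0, 0.0, 0.0, 0.0]
   [0.8, 1.63, -0.01, 4.5, 0.0, 0.0, 0.0]
   [0.8, 2.18, -0.01, 6.0, 0.0, 0.0, 0.0]
   [0.8, 2.72, -0.01, 7.5, 0.0, 0.0, 0.0]
```

Emit:
send_rows(moves=[[0.8,0.4,0,1.1,0,0,0],[0.8,1.09,0,3.0,0,0,0],[0.8,1.64,0,4.5,0,0,0],[0.8,2.18,0,6.0,0,0,0],[0.8,2.73,0,7.49,0,0,0]])

```text
time_s: 13.25
eef_pos: [496.4, 371.3, 114.6]
ee_rot: [0.142, 0.567, 0.805, -0.1]
contact_force: [0.6, -0.8, -1.0]
gripper_width: 13.4
```

Emit:
send_rows(moves=[[0.8,0.5,0,1.4,0,0,0],[0.8,0.95,0,2.6,0,0,0],[0.8,1.3,-0.01,3.6,0,0,0],[0.8,1.64,-0.01,4.5,0,0,0],[0.8,1.9,-0.01,5.25,0,0,0]])

```text
time_s: 13.75
eef_pos: [496.5, 371.7, 59.9]
ee_rot: [0.142, 0.567, 0.805, -0.1]
contact_force: [0.0, -0.1, -0.5]
gripper_width: 13.7
```

Emit:
send_rows(moves=[[0.8,0.24,0,0.65,0,0,0],[0.8,0.43,0,1.2,0,0,0],[0.8,0.6,0,1.65,0,0,0],[0.8,0.73,0,2.0,0,0,0],[0.8,0.82,0,2.25,0,0,0]])

```text
time_s: 14.25
eef_pos: [496.6, 371.7, 36.5]
ee_rot: [0.142, 0.567, 0.805, -0.1]
contact_force: [0.7, 0.6, -0.7]
gripper_width: 13.5
```

Emit:
send_rows(moves=[[0.8,0,0,0,0,0,0],[0.8,0,0,0,0,0,0],[0.8,0,0,0,0,0,0]])

```text
time_s: 14.55
eef_pos: [496.7, 371.7, 36.9]
ee_rot: [0.142, 0.567, 0.805, -0.1]
contact_force: [-1.1, -1.0, -0.8]
gripper_width: 13.6
```

```bash
python3 - <<'E'
from h import *
from cell import bot
c=get(); state(bot,c)
d=bot.snapshot("side");pickle.dump(d,open("side5.pkl","wb"));o=load("side")
cv2.imwrite("pics/j.png",np.hstack([crop(o,285,185,90,75,4.4),crop(d,285,185,90,75,4.4)]))
E
```

```text
t14.55 w13.6 F [-1.1 -1.  -0.8] q [ 0.77  0.45  1.8  -0.36  1.07  0.63] p [496.7 371.7  36.9]
err p [0.2 0.1 0.3] rot deg [ 0.01 -0.02  0.  ]
```

View pics/j.png

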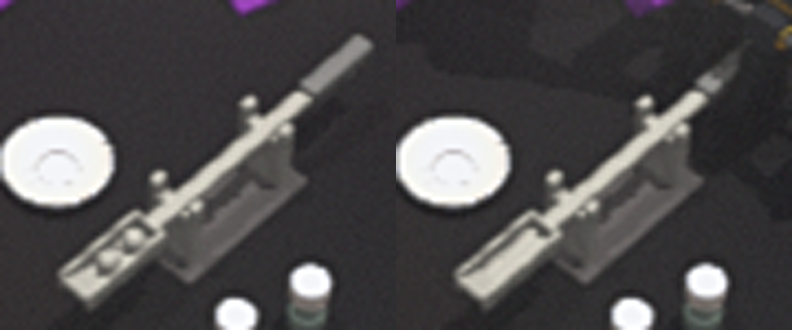

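The boat is back between the horns where it lay, empty. I'll ease down 0.5 mm, open slowly and withdraw along the tool axis.

Emit:
send_rows(moves=[[0.8,0,0,0.05,0,0,0],[1.5,0,0,0.05,0,0,0],[2.0,0,0,0.05,0,0,0],[3.0,0,0,0.05,0,0,0],[5.0,0,0,0.05,0,0,0]])

```text
time_s: 15.1
eef_pos: [496.6, 371.5, 36.2]
ee_rot: [0.142, 0.567, 0.805, -0.1]
contact_force: [0.2, -0.5, -0.3]
gripper_width: 34.1
```

Emit:
send_rows(moves=[[5.0,0,0,0,0,0,0],[5.0,0,0,0,0,0,0],[5.0,0,0,0,0,0,0],[5.0,0,0,-1.0,0,0,0],[5.0,0,0,-3.0,0,0,0]])

```text
time_s: 15.6
eef_pos: [492.0, 380.0, 63.3]
ee_rot: [0.142, 0.567, 0.805, -0.102]
contact_force: [-0.3, -0.5, -0.7]
gripper_width: 50.2
```

Emit:
send_rows(moves=[[5.0,0,0,-3.0,0,0,0],[5.0,0,0,-6.5,0,0,0],[5.0,0,0,-10.0,0,0,0],[5.0,0,0,-13.0,0,0,0],[5.0,0,0,-14.0,0,0,0]])

```text
time_s: 16.1
eef_pos: [478.0, 428.8, 200.8]
ee_rot: [0.143, 0.568, 0.805, -0.096]
contact_force: [-0.6, 0.2, 0.2]
gripper_width: 50.2
```

Emit:
send_rows(moves=[[5.0,0,0,0,0,0,0],[5.0,0,0,0,0,0,0],[5.0,0,0,0,0,0,0]])

```text
time_s: 16.4
eef_pos: [476.1, 424.8, 193.5]
ee_rot: [0.142, 0.567, 0.805, -0.102]
contact_force: [0.4, -0.3, -0.8]
gripper_width: 49.7
```

```bash
python3 - <<'E'
from h import *
from cell import bot
state(bot)
d=bot.snapshot("side");o=load("side")
print("changed px by 90+ in: vials/dish/flask area",(np.abs(d["image"].astype(int)-o["image"]).sum(2)[205:400,150:500]>90).sum())
cv2.imwrite("pics/k.png",np.hstack([crop(d,285,170,90,90,4.4),np.clip(crop(d,110,215,90,90,4.4)*1.4,0,255).astype(np.uint8)]))
E
```

```text
t16.40 w49.7 F [ 0.4 -0.3 -0.8] q [ 0.85  0.34  1.63 -0.31  1.36  0.6 ] p [476.1 424.8 193.5]
changed px by 90+ in: vials/dish/flask area 47
```

View pics/k.png

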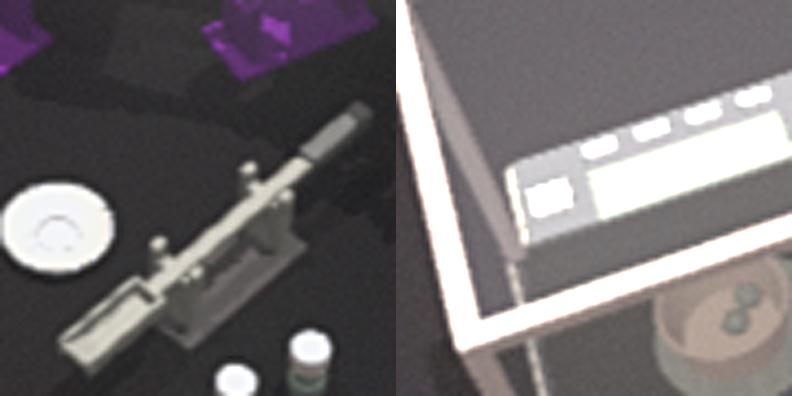

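The empty boat lies upright on its rest, both balls are in the cup, and the gripper is clear. I'm handing the job in.

```bash
python3 -c "
from cell import bot
print(bot.job_done())"
```

```text
the job is handed in; nothing more can be done
None
```

The weighing is done and handed in at about 16.4 s of the 54 s allowed; the hand-in gives no verdict. I lifted the loaded boat, passed it level through the slot and tipped it about the slot to 42° nose down. I then levelled it, drew it out, and laid it back on its rest.

**Final picture:** both balls are in the cup, and the boat is empty and upright between the fork horns where it lay. The gripper is open and clear of everything.

**Contact:** wrist force stayed within about 2.5 N at every reading, so there was no sign of touching the slot or balance. I did not measure slot clearance during the moves. In the picture taken once inside, the bar sat about 2 mm off the slot's centre line, well clear of the edges.

**Cup and bench:** the cup was only checked by eye and did not look moved. In the side view of the area beyond the robot, only 47 pixels changed strongly from the start. That fits the missing balls and shadows, and nothing else looked moved.

**Disagreements:** the two views differed by 1–1.5 pixels (about 2 mm), within the calibration. The arm was up to 1.5 mm off its commanded position while settling.

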